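Close the jig's hasp and hold the alignment rod through both bushings

TASK

On the welding bench, swing the jig's hinged hasp fully down onto its catch so that its bushing sits above the lower one, then take the longest rod from the rod rack and thread it nose down through the hasp's bushing and on through the lower bushing. Finish while still gripping the rod and keeping it still there for tacking: it spans both bushings upright, its whole tapered nose sticks out below the lower bushing, and it hangs clear of the jig's base plate. Leave the other two rods in the rack and do not shove the other things on the bench about.

Things in the scene. Friction and masses are not known exactly. Their poses are not given: they have to be found in the camera images.
- jig: Steel jig fixed to the bench. Origin: centre of the underside of its base plate (200 mm in its x, 90 in y, top at z = 8 mm). Lower bushing block at x = -30 (44 mm in x, 70 in y, z = 45 to 63, open space below); hinge posts at x = +70, up to z = 112; catch post at x = -83, 20 by 56 mm, cheeks up to z = 99. Both bores are vertical, 14.5 mm wide, 12 mm deep in the hasp, 18 mm below.
- lower_bush (a point): Centre of the mouth (top) of the lower bushing's bore, jig frame (-30, 0, 63) mm; a thin brass ring marks the mouth. The bore runs from z = 63 down to z = 45 mm.
- hasp_hinge (a point): Middle of the hasp's hinge axis, jig frame (70, 0, 98) mm; the axis runs along the jig's y.
- hasp (a joint): Hasp angle, rad: 0 = down on the catch (level, its end towards the jig's -x), growing as it swings up and back to 2.0 (1.57 = upright, more = leaning to the jig's +x). Steel bar 42 mm wide, 12 mm thick, reaching 165 mm from the hinge axis. The hinge is stiff (0.35 N m): it stays where left; 2 to 5 N at its end move it.
- upper_bush (a point): Centre of the mouth of the hasp's bushing, 100 mm from the hinge axis on the hasp's upper face (6 mm off its mid-plane); with the hasp down it lies at jig frame (-30, 0, 104) mm, straight above the lower bushing, and is marked by a thin brass ring.
- hasp_end (a point): Middle of the hasp's free end, 165 mm from the hinge axis, at mid thickness. With the hasp down it is at jig frame (-95, 0, 98) mm.
- rack: Grey rod rack fixed to the bench, 60 mm (its x) by 180 mm (its y) by 45 mm high, with three holes in a row along its y at -60, 0 and +60 mm, floors 8 mm above the bench, bore 13.5 mm. A rod stands in each hole; which is where varies. Origin: centre of its underside.
- rod: The alignment rod: plain steel, 12 mm in diameter, 165 mm long, the longest of the three, standing in the rack nose down. Its lowest 8 mm taper to a 6 mm wide nose. Origin: the end of the nose; its z points along the rod to the other end. About 0.14 kg.
- rod_nose (a point): The end of the rod's tapered nose (the rod's origin).
- rod_top (a point): The blunt upper end of the rod, 165 mm from the nose.
- stub_rod: A short steel rod, 12 mm in diameter, 95 mm long, in another hole of the rack; stays there. Origin: its lower end.
- thin_rod: A thin steel rod, 9 mm in diameter, 125 mm long, in another hole of the rack; stays there. Origin: its lower end.
- tube_stub: Bystander: upright piece of tube, 34 mm across, 45 mm high, between jig and rack. Origin: centre of its underside.
- elbow: Bystander: lying steel tube elbow, 28 mm thick, about 60 mm. Origin: centre of its bend, at bench level.
- spanner: Bystander: flat spanner, 160 mm, lying beyond the jig and rack. Origin under its middle.
- wire_brush: Bystander: brush, 200 mm, lying beyond the jig and rack. Origin under its middle.
- clamp: Bystander: lying C-clamp about 70 by 115 mm, 14 mm high. Origin under its spine.
Not all that is in view belongs to the job. What is shaped like the jig but brown or purple is not meant.

How it is judged (in metres and radians):
On the way, in this order (a step that is already met when the one before it is completed fails the run):
1. the hasp is down on its catch (value of joint hasp below 0.06 rad), for 0.2 s.
2. the rod is lifted out of the rack and carried to above the jig (height (world z) of rod_nose above 0.06 m and horizontal distance between rod_nose and lower_bush below 0.04 m), for 0.1 s.
At the end, for the whole second after the job is handed in: Hasp within 0.06 rad of down; rod within 0.08 rad of upright through both bores, nose within 6 mm of the bore axis, its end at least 8 mm below the lower block (under 37 mm above the bench) and 1.5 mm clear of the base plate (over 9.5 mm); gripped with over 1 N, slower than 20 mm/s (value of joint hasp below 0.06 rad and horizontal distance between rod_nose and lower_bush below 0.006 m and z of rod_nose in the frame of jig between 0.0095 and 0.037 m and angle between the z axis of rod and the z axis of jig, either way round below 0.08 rad and height (world z) of rod_top above 0.12 m and contact force between the fingers and rod above 1 N and linear speed of rod below 0.02 m/s); the arm keeps its last pose, push and grip.
It fails at once if another rod is taken out of the rack (distance of any of stub_rod, thin_rod from where it was at the start of the episode above 0.02 m).
It fails at once if a bystander is shoved more than 40 mm (distance of any of tube_stub, elbow, spanner, wire_brush, clamp from where it was at the start of the episode above 0.04 m).
It also fails if it takes over 64 s, if anything falls off the work surface, if the arm or the gripper's body presses on something with over 40 N, if the wrist force passes 120 N, or if a joint passes its speed limit or range.

ROBOT

A 6-joint arm with a two-finger parallel gripper is mounted at the origin on the work surface. World frame = base frame: x ahead of the robot, y to its left, z up, the work surface at z = 0. Lengths are in mm, angles in rad, forces in N, time in s.
With the tool pointing down it reaches from about 350 to 925 mm from the base axis. Payload 6.4 kg.
Tool frame: the origin (TCP) lies at the very end of the fingers, on their centre line; the grasp point (between the pads) lies 19 mm behind it; x points along the fingers, y is the direction in which the jaws open and shut, and the axes are right-handed (so a half turn about x gives the same grasp; the last joint's range is limited). The gripper opens to 85 mm and grips with 20 to 120 N. Pads are 22 mm wide; open, the fingers measure 114 mm over their backs; the gripper's body (76 mm by 85 mm) begins 54 mm behind the grasp point. The pads swing forward as they close: fully open they stand 13 mm farther back than shut.
Start: joints at [-1.423, 0.245, 1.558, -0, 1.339, -0.174], TCP at [205.583, -616.644, 231.29] pointing down, gripper open.
Joint ranges: [-3.13, 3.13], [-1.02, 2.26], [0.13, 2.54], [-0.95, 4.09], [0.21, 2.88], [-2.74, 2.74]. Speed limits (rad/s): [2.57, 2.57, 3.14, 3.14, 3.14, 3.14].

INTERFACE

Orientations are given as a 3x3 rotation matrix whose columns are the frame's x, y, z axes.
In Python, from bench import sensors, snapshot, camera_info, bot gives the robot as it stands. The module is installed in compiled form; this text tells all that it offers.
- The arm moves only by the tool apply_moves, never from a script. Its argument "motion" is a list of rows, each a list of 7 numbers: the shift along the tool's x, y, z in cm, then the turn, a rotation vector about the tool's x, y, z in rad, then the finger opening in cm, from 0 to 8.54. In form: [[tx, ty, tz, rx, ry, rz, claw], ...]. A call has 1 to 12 rows; each row is the pose to reach, as a shift and turn from the pose commanded when the call began, along the tool's axes at that moment; what a row does not reach only later rows make up. A row lasts 1/8 s, in which the tool goes at most 62.5 mm and 10.7 degrees, less where a joint would pass 70% of its speed; a pose out of reach is approached as far as the arm can. A call with a gripper value outside its range is refused whole. The fingers move at their own pace and stop on an object; "newtons" is the grip in N (left out, the last holds). Time passes only in rows, so rows that repeat a pose let the fingers close. It gives the time, the measured TCP pose, the force and the opening at its end, in the units of the state.
- sensors.observe(): the state, without advancing time (a new reading comes with each control period).
- snapshot(name): name is "side" or "top" or "wrist"; returns the picture (480x640x3 uint8, blue, green, red); there is no depth.
- camera_info(name): a dict with "fov_y" (degrees; the focal length in pixels is half the picture's height over the tangent of half this angle, whatever the lens; pixels are square), "cx", "cy" (the principal point, pixels), "k1" (the pictures are not rectified: a ray, as slopes to the right and down, at radius r is drawn at 1 + k1 r^2 times it, then the intrinsics apply), "rvec" (rotation vector, rad) and "tvec" (3), from world to camera coordinates, as OpenCV has them; the wrist camera has in their place "mount" (4x4, takes a point from camera to tool coordinates, whose origin is the TCP and whose axes are the tool frame's). Camera axes: x right, y down, z forward; pixel columns grow to the right and rows downward; lengths in mm; the calibration is good to about 2 mm. A picture is of the moment at which its call begins: read the wrist's pose just before it. camera_info takes no time and is no camera call.
- bot.hand_in(): hands the job in, once; it reports no verdict.
The state is a dict: "clock": time; "joint_positions": joint angles; "qd": joint speeds; "tau": joint torques, N m; "eef_pos": TCP position; "orientation": TCP orientation; "ft_force": force on the tool from outside, world axes, zero at the start; "ft_torque": the same for the moment, N m; "grip_width": finger opening in mm.
Only numpy, scipy, OpenCV 4.12 (cv2) and the standard library are available. Lean on these libraries where they do the work, as an engineer would, in place of code of your own. Each camera call takes 0.05 s, during which the arm holds its last target. There are 200 camera calls.

## Working session

There is one attempt and no reset: what is moved stays moved. The work goes in short steps, Python scripts to look and compute and a tool call to move; the robot and the scene stay as the last step left them, time stands still between calls to the robot, and variables do not carry over. Pictures are saved under pics/ and viewed, about 8 in all and at most 12, crops included, and the job is handed in when it is done.

Besides the shell and the picture viewer there is one more tool, called after "Request:" as name([rows], argument=value, ...), one row to a line, values as JSON. apply_moves: Moves the arm, as the interface text tells. Its arguments: {"type":"object","properties":{"motion":{"type":"array","items":{"type":"array","items":{"type":"number"}}},"newtons":{"type":"number"}},"required":["motion"]}

```bash
mkdir -p pics
python3 - <<'E'
from bench import sensors, snapshot, camera_info
import cv2
for n in("top","side","wrist"):
    print(n,camera_info(n)); cv2.imwrite(f"pics/{n}0.png",snapshot(n))
print(sensors.observe())
E
```

```text
top {'fov_y': 46.485926223391665, 'cx': 328.42083607084635, 'cy': 227.9707708662382, 'k1': -0.1683428607540443, 'rvec': array([ 2.17031961, -2.17720826,  0.12222881]), 'tvec': array([  54.69979586,  506.79345805, 1137.58338293])}
side {'fov_y': 53.77818156164831, 'cx': 320.61516841630595, 'cy': 240.20790359243813, 'k1': 0.013648567181420119, 'rvec': array([ 0.51853618, -2.80344295,  0.95189279]), 'tvec': array([ 481.69497137,  146.62575028, 1000.48578899])}
wrist {'fov_y': 62.20624620941796, 'cx': 316.67916262726646, 'cy': 236.34041936599422, 'k1': -0.08429150147118857, 'mount': array([[-1.91256351e-04, -3.06430768e-01,  9.51892929e-01,
        -1.41740873e+02],
       [ 9.99999897e-01,  3.32201367e-04,  3.07863461e-04,
        -2.56872354e-01],
       [-4.10558969e-04,  9.51892890e-01,  3.06430673e-01,
        -7.76101138e+01],
       [ 0.00000000e+00,  0.00000000e+00,  0.00000000e+00,
         1.00000000e+00]])}
{'clock': 0.15, 'joint_positions': array([-1.42308530e+00,  2.45689933e-01,  1.55873335e+00,  7.47122098e-06,
        1.33868321e+00, -1.74109151e-01]), 'qd': array([-0.00045159, -0.00306972, -0.00429863, -0.00122539,  0.00025743,
       -0.00108903]), 'tau': array([-1.48561417e-04, -4.29985142e+01, -3.26552796e+01, -1.46474058e-04,
        3.51892202e-03, -3.73553178e-06]), 'eef_pos': array([ 205.52951264, -616.20440991,  230.41059595]), 'orientation': array([[-2.15606158e-04,  3.16292021e-01, -9.48661853e-01],
       [ 1.49842006e-03, -9.48660708e-01, -3.16291980e-01],
       [-9.99998854e-01, -1.48968845e-03, -2.69401221e-04]]), 'ft_force': array([-0.77683008, -0.86278802, -0.1804358 ]), 'ft_torque': array([-0.00130047, -0.00683404,  0.0135476 ]), 'grip_width': 85.55589233424226}
```

View pics/top0.png

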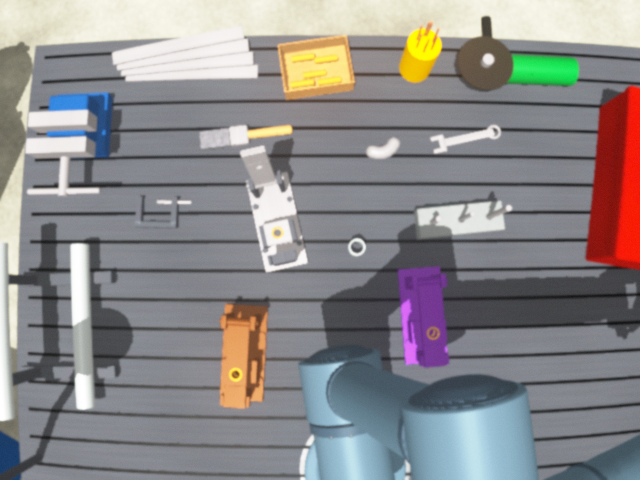

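View pics/side0.png

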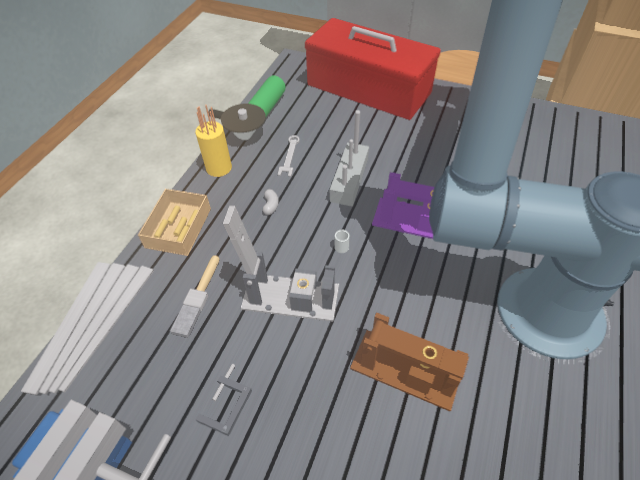

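The top and side views show the grey jig at top (275,225) and side (290,290), with its hasp swung back. The brown (245,355) and purple (425,315) copies are decoys. The rack is at top (460,218), and its tallest rod looks to be at the right/far end (top ~(508,208), side (358,112)). I'll enlarge those areas to confirm.

```bash
cat > h.py <<'E'
import numpy as np, cv2
from bench import sensors, snapshot, camera_info
def K(c):
    f=240/np.tan(np.radians(c["fov_y"]/2)); return f
def ray(name,px,state=None):
    c=camera_info(name); f=K(c)
    d=np.array([(px[0]-c["cx"])/f,(px[1]-c["cy"])/f]); s=d.copy()
    for _ in range(30): s=d/(1+c["k1"]*(s@s))
    v=np.array([*s,1.])
    if name=="wrist":
        R,t=state["orientation"],state["eef_pos"]; M=c["mount"]
        return R@M[:3,3]+t, R@M[:3,:3]@v
    R=cv2.Rodrigues(c["rvec"])[0]
    return -R.T@c["tvec"], R.T@v
def plane(name,px,z,state=None):
    o,d=ray(name,px,state); return o+d*(z-o[2])/d[2]
def tri(*rays):
    A=np.zeros((3,3));b=np.zeros(3)
    for o,d in rays:
        d=d/np.linalg.norm(d);P=np.eye(3)-np.outer(d,d);A+=P;b+=P@o
    p=np.linalg.solve(A,b)
    return p,[np.linalg.norm(np.cross(p-o,d/np.linalg.norm(d))) for o,d in rays]
def proj(name,p,state=None):
    c=camera_info(name)
    if name=="wrist":
        M=c["mount"];q=state["orientation"].T@(np.asarray(p)-state["eef_pos"]);q=M[:3,:3].T@(q-M[:3,3])
    else: q=cv2.Rodrigues(c["rvec"])[0]@np.asarray(p)+c["tvec"]
    s=q[:2]/q[2]; s=s*(1+c["k1"]*(s@s)); return s*K(c)+[c["cx"],c["cy"]]
E
python3 - <<'E'
import cv2,numpy as np
t=cv2.imread("pics/top0.png");s=cv2.imread("pics/side0.png")
def crop(im,x,y,w,h,k):
    c=cv2.resize(im[y:y+h,x:x+w],None,fx=k,fy=k,interpolation=cv2.INTER_CUBIC)
    for i in range(0,w,20): cv2.putText(c,str(x+i),(i*k,8),0,.3,(0,0,255),1); cv2.line(c,(i*k,8),(i*k,14),(0,0,255),1)
    for i in range(0,h,20): cv2.putText(c,str(y+i),(0,i*k+4),0,.3,(0,0,255),1); cv2.line(c,(18,i*k),(24,i*k),(0,0,255),1)
    return c
a=crop(t,235,140,80,140,4);b=crop(t,410,190,110,55,4)
c=crop(s,220,200,130,120,3);d=crop(s,320,105,60,110,3)
o=np.zeros((600,800,3),np.uint8)
o[:560,:320]=a;o[:220,330:770]=b;o[230:590,330:720][:,:390]=c
cv2.imwrite("pics/c1.png",o)
cv2.imwrite("pics/c2.png",crop(s,320,100,70,115,5))
E
```

```text
(no output)
```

View pics/c1.png

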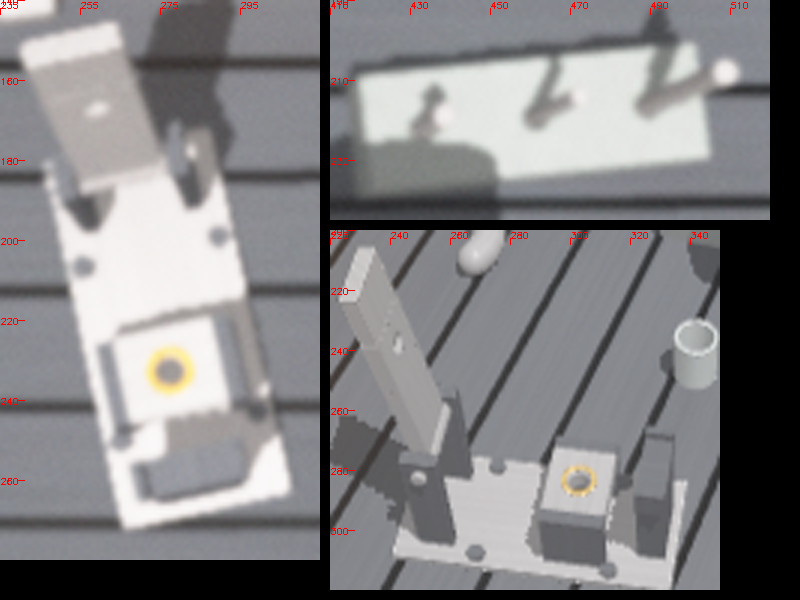

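View pics/c2.png

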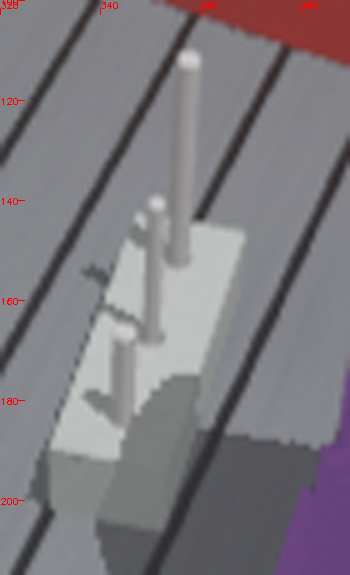

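Run:
```python
from h import *
np.set_printoptions(precision=1,suppress=True)
T=lambda a,b:tri(ray("top",a),ray("side",b))
ring=T((277.5,232.4),(302.5,283.3)); print("ring",ring, plane("top",(277.5,232.4),63),plane("side",(302.5,283.3),63))
c1=plane("top",(266.2,272),8);c2=plane("top",(307.5,262.6),8);m=(c1+c2)/2
print("corners",c1,c2,np.linalg.norm(c1-c2),m)
r=plane("top",(277.5,232.4),63); 
for d in(r-m,c2-c1): print(d,np.degrees(np.arctan2(d[1],d[0])),np.linalg.norm(d[:2]))
print("rod",T((508.5,208),(357.4,112.5)))
print("rodTop165", plane("top",(508.5,208),173),plane("side",(357.4,112.5),173))
print("rod base",plane("top",(491,216.3),45),plane("side",(355.3,152.5),45))
print("mid rod",T((472,214.5),(350.8,140.5)),"stub",T((438,218.5),(344,166)))
print("hasp end", T((252.5,154),(231,212)))
print("tube",plane("top",(358,246),45))
```

```text
ring (array([495.1, 156.5,  58.6]), [np.float64(0.22862589739494185), np.float64(0.2286258973950481)]) [494.4 156.1  63. ] [494.  159.1  63. ]
corners [416.1 184.    8. ] [435.7  97.1   8. ] 89.01063453131165 [425.9 140.5   8. ]
[68.5 15.5 55. ] 12.761461262435263 70.22842274820857
[ 19.6 -86.8   0. ] -77.27631383424016 89.01063453131165
rod (array([ 529. , -284.1,  164.7]), [np.float64(0.504628915367907), np.float64(0.5046289153681871)])
rodTop165 [ 528.4 -281.1  173. ] [ 525.4 -273.7  173. ]
rod base [ 528.6 -286.3   45. ] [ 525.6 -274.8   45. ]
mid rod (array([ 522.4, -222.9,  127.8]), [np.float64(0.5685327908974643), np.float64(0.5685327908976303)]) stub (array([ 517.9, -161.9,   99.5]), [np.float64(0.2993611927396519), np.float64(0.29936119273935163)])
hasp end (array([608.4, 183. , 266.2]), [np.float64(0.8394339318437459), np.float64(0.8394339318435682)])
tube [467.8  -7.   45. ]
```

The tallest rod triangulates to a top at z≈165–173, at (528,-281). The middle one reads 128 (thin) and the near one 99 (stub), so the far-end rod is the one to take. Jig yaw is ≈12.7°, with the lower bush at ≈(494,157). I'll move to behind the raised hasp first.

Request:
apply_moves([
  [-6,0,0,0,0,0,0],
  [-11,-4,-4,0,0,0,0],
  [-11,-62.6,-67.1,0.1,0,0,0],
  [-11,-62.6,-67.1,0.1,0,0,0],
  [-11,-62.6,-67.1,0.1,0,0,0],
  [-11,-62.6,-67.1,0.1,0,0,0],
  [-11,-62.6,-67.1,0.1,0,0,0],
  [-11,-62.6,-67.1,0.1,0,0,0],
  [-11,-62.6,-67.1,0.1,0,0,0],
  [-11,-62.6,-67.1,0.1,0,0,0],
  [-11,-62.6,-67.1,0.1,0,0,0],
  [-11,-62.6,-67.1,0.1,0,0,0],
])

```text
clock: 1.65
eef_pos: [526.8, -24.3, 338.8]
orientation: [[0.0, 0.22, -0.975], [-0.0, -0.975, -0.22], [-1.0, 0.0, -0.0]]
ft_force: [0.7, -1.5, -0.3]
grip_width: -0.3
```

Request:
apply_moves([
  [0,-18.3,-16.2,0,0,0,0],
  [0,-18.3,-16.2,0,0,0,0],
  [0,-18.3,-16.2,0,0,0,0],
  [0,-18.3,-16.2,0,0,0,0],
  [0,-18.3,-16.2,0,0,0,0],
  [0,-18.3,-16.2,0,0,0,0],
])

```text
clock: 2.4
eef_pos: [643.8, 187.7, 338.3]
orientation: [[-0.001, 0.22, -0.975], [-0.0, -0.975, -0.22], [-1.0, 0.0, 0.001]]
ft_force: [-0.0, 0.7, -0.5]
grip_width: -0.2
```

Request:
apply_moves([
  [6,-0.2,0,0,0,0,0],
  [10.7,-0.2,0,0,0,0,0],
  [10.7,-0.2,1.8,0,0,0,0],
  [10.6,-0.2,5.5,0,0,0,0],
  [11.2,-0.2,8.1,0,0,0,0],
  [12.4,-0.2,10.6,0,0,0,0],
  [13.9,-0.2,12.8,0,0,0,0],
  [15.9,-0.2,14.6,0,0,0,0],
  [18.2,-0.2,16.0,0,0,0,0],
  [20.8,-0.2,16.9,0,0,0,0],
  [22.4,-0.2,17.2,0,0,0,0],
  [22.4,-0.2,17.2,0,0,0,0],
])

```text
clock: 3.9
eef_pos: [474.9, 151.3, 114.0]
orientation: [[-0.002, 0.219, -0.976], [-0.0, -0.976, -0.219], [-1.0, -0.0, 0.002]]
ft_force: [-0.1, -1.1, 0.4]
grip_width: 0.1
```

Request:
apply_moves([
  [0.5,0,0,0,0,0,0],
  [0.9,0,0,0,0,0,0],
  [1.1,0,0,0,0,0,0],
  [1.2,0,0,0,0,0,0],
  [1.2,0,0,0,0,0,0],
])

```text
clock: 4.53
eef_pos: [476.3, 152.0, 104.0]
orientation: [[0.001, 0.22, -0.975], [-0.0, -0.975, -0.22], [-1.0, 0.0, -0.001]]
ft_force: [-2.9, -1.2, 6.6]
grip_width: -0.1
```

Run:
```python
from h import *
a=snapshot("side")[190:340,200:400]; cv2.imwrite("pics/s2.png",cv2.resize(a,None,fx=4,fy=4,interpolation=cv2.INTER_CUBIC))
```

```text
(no output)
```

View pics/s2.png

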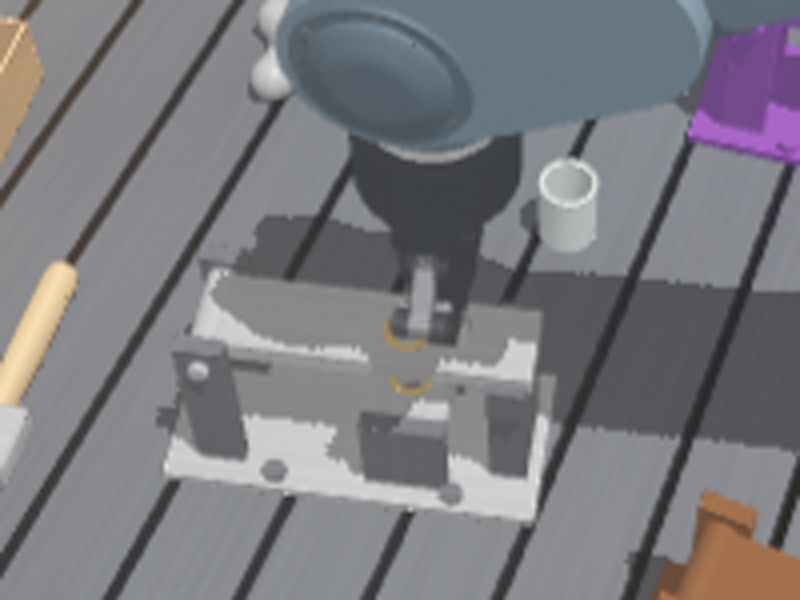

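The side view shows the hasp lying level over the catch post, with the fingers on it just past its brass ring (crop 405,335). I'll press a little to confirm the stop, then lift to look.

Request:
apply_moves([
  [0.3,0,0,0,0,0,0],
  [0.5,0,0,0,0,0,0],
  [0.5,0,0,0,0,0,0],
])

```text
clock: 4.95
eef_pos: [476.5, 152.0, 103.6]
orientation: [[-0.002, 0.221, -0.975], [-0.001, -0.975, -0.221], [-1.0, 0.001, 0.003]]
ft_force: [-21.5, -4.9, 42.2]
grip_width: -0.4
```

Request:
apply_moves([
  [-3,0,0,0,0,0,0],
  [-9,0,1,0,0,0,0],
  [-14,0,1,0,0,0,0],
  [-14,0,1,0,0,0,0],
  [-14,0,1,0,0,0,0],
  [-14,0,1,0,0,0,0],
])

```text
clock: 5.7
eef_pos: [465.0, 149.7, 235.9]
orientation: [[-0.004, 0.22, -0.976], [-0.0, -0.976, -0.22], [-1.0, -0.001, 0.004]]
ft_force: [0.2, 0.1, -0.3]
grip_width: -0.1
```

Run:
```python
from h import *
np.set_printoptions(precision=1,suppress=True)
s=sensors.observe();a=snapshot("wrist");cv2.imwrite("pics/w1.png",a)
b=snapshot("side");cv2.imwrite("pics/side3.png",b);t=snapshot("top");cv2.imwrite("pics/top3.png",t)
import pickle;pickle.dump(s,open("s1.pkl","wb"))
def br(im):
    h=cv2.cvtColor(im,cv2.COLOR_BGR2HSV);return cv2.inRange(h,(18,90,90),(34,255,255))
for n,im in(("wrist",a),("side",b),("top",t)):
    k,l,st,c=cv2.connectedComponentsWithStats(br(im))
    for i in range(1,k):
        if st[i,4]>8: print(n,st[i],c[i],plane(n,c[i],104,s),plane(n,c[i],63,s))
for p in((494,157,104),(494,157,63)): print(proj("wrist",p,s),proj("side",p),proj("top",p))
```

```text
wrist [299 162  35  35 430] [315.8 179.3] [494.6 157.1 104. ] [487.6 155.7  63. ]
wrist [307 177  19   9  73] [315.7 182.4] [492.5 156.7 104. ] [485.2 155.2  63. ]
wrist [547 416  18   9  41] [554.7 418.6] [ 332.4 -101.3  104. ] [ 301.1 -141.5   63. ]
side [ 195  121   37   56 1363] [213.9 149.3] [ 838.3 -101.7  104. ] [ 868.7 -140.    63. ]
side [154 205  27  33 255] [166.8 221.4] [820.3 139.7 104. ] [849.9 114.1  63. ]
side [173 209  25  34 312] [183.5 226.5] [778.3 139.5 104. ] [805.6 113.8  63. ]
side [299 269   9   8  15] [304.3 273.4] [487.7 159.7 104. ] [499.9 135.1  63. ]
side [298 285   9   3  10] [301.7 286.6] [480.7 190.1 104. ] [492.5 167.   63. ]
side [423 346  14  13  82] [429.7 352.1] [216.8 235.5 104. ] [214.9 214.8  63. ]
side [420 364   9   4  16] [423.8 365.9] [220.4 264.2 104. ] [218.6 245.1  63. ]
top [ 399   28   43   55 1672] [419.3  55.1] [ 855.2 -134.   104. ] [ 873.  -141.6   63. ]
top [ 284   45   70   47 2409] [316.9  67.9] [825.5  76.  104. ] [842.1  76.4  63. ]
top [248 126  44  12 356] [269.9 131.3] [692.3 169.6 104. ] [703.9 173.6  63. ]
[315.8 180.2] [301.9 271.4] [275.3 230.6]
[315.9 171.2] [302.9 282.5] [277.  232.6]
```

View pics/w1.png

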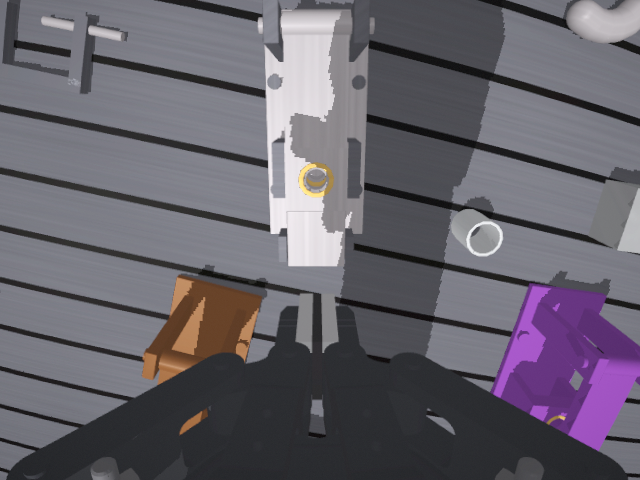

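The wrist view shows the hasp flat over the lower block, with its ring at (316,180), which is world (494.6,157.1). The earlier estimate agrees. Next is the rod, with the jaws turned across the rack row.

Request:
apply_moves([
  [-2.4,43.3,3.4,-1.44,0,0,5],
  [-2.4,43.3,3.4,-1.44,0,0,5],
  [-2.4,43.3,3.4,-1.44,0,0,5],
  [-2.4,43.3,3.4,-1.44,0,0,5],
  [-2.4,43.3,3.4,-1.44,0,0,5],
  [-2.4,43.3,3.4,-1.44,0,0,5],
  [-2.4,43.3,3.4,-1.44,0,0,5],
  [-2.4,43.3,3.4,-1.44,0,0,5],
  [-2.4,43.3,3.4,-1.44,0,0,5],
  [-2.4,43.3,3.4,-1.44,0,0,5],
  [-2.4,43.3,3.4,-1.44,0,0,5],
  [-2.4,43.3,3.4,-1.44,0,0,5],
])

```text
clock: 7.35
eef_pos: [528.2, -279.6, 261.8]
orientation: [[-0.0, 0.996, 0.091], [0.0, 0.091, -0.996], [-1.0, -0.0, -0.0]]
ft_force: [0.6, 0.5, 0.5]
grip_width: 49.8
```

Run:
```python
from h import *
np.set_printoptions(precision=3,suppress=True)
s=sensors.observe();a=snapshot("wrist");cv2.imwrite("pics/w2.png",a)
print(s["eef_pos"],s["orientation"],s["joint_positions"])
import pickle;pickle.dump(s,open("s2.pkl","wb"))
print(proj("wrist",(527,-280,173),s),proj("wrist",(527,-280,45),s))
```

```text
[ 528.155 -279.605  261.764] [[-0.     0.996  0.091]
 [ 0.     0.091 -0.996]
 [-1.    -0.    -0.   ]] [-0.676  0.1    1.666  0.     1.376 -0.768]
[316.243 243.507] [316.356 198.408]
```

View pics/w2.png

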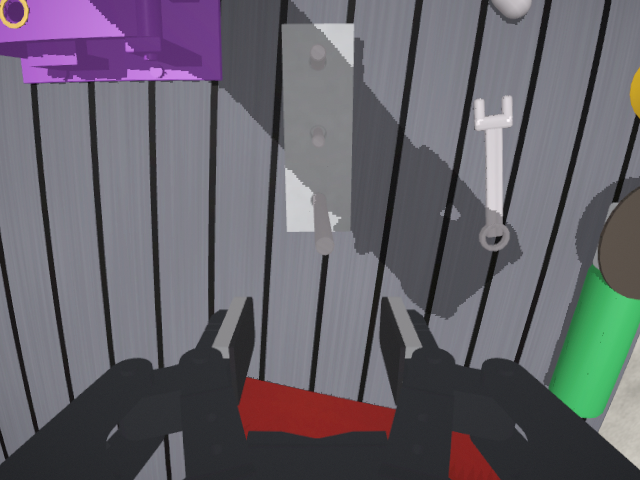

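The wrist view shows the tall rod's top at about (324,246) and its foot at (317,200), with the thin and stub rods at (318,135) and (318,52). I'll compute the correction.

Run:
```python
from h import *
import pickle
np.set_printoptions(precision=1,suppress=True)
s=pickle.load(open("s2.pkl","rb"))
for p,z in(((324,246.5),173),((317,200.5),45)):
    q=plane("wrist",p,z,s); print(q, s["orientation"].T@(q-s["eef_pos"]))
```

```text
[ 531.9 -281.5  173. ] [88.8  3.6  2.2]
[ 527.8 -281.9   45. ] [216.8  -0.6   2.3]
```

Request:
apply_moves([
  [5,0.25,0.2,0,0,0,5],
  [10,0.25,0.2,0,0,0,5],
  [13,0.25,0.2,0,0,0,5],
  [14.2,0.25,0.2,0,0,0,5],
  [14.2,0.25,0.2,0,0,0,5],
  [14.2,0.25,0.2,0,0,0,0],
  [14.2,0.25,0.2,0,0,0,0],
  [14.2,0.25,0.2,0,0,0,0],
  [14.2,0.25,0.2,0,0,0,0],
  [14.2,0.25,0.2,0,0,0,0],
], newtons=50)

```text
clock: 8.65
eef_pos: [531.1, -282.7, 121.5]
orientation: [[0.001, 0.996, 0.091], [-0.002, 0.091, -0.996], [-1.0, 0.001, 0.002]]
ft_force: [-2.9, -0.1, 6.6]
grip_width: 10.7
```

Request:
apply_moves([
  [-1,0,0,0,0,0,0],
  [-3,0,0,0,0,0,0],
  [-6,0,0,0,0,0,0],
  [-10,0,0,0,0,0,0],
  [-14,0,0,0,0,0,0],
  [-15,0,0,0,0,0,0],
  [-15,0,0,0,0,0,0],
], newtons=80)

```text
clock: 9.52
eef_pos: [530.8, -281.8, 270.1]
orientation: [[0.001, 0.996, 0.091], [-0.0, 0.091, -0.996], [-1.0, 0.001, 0.0]]
ft_force: [0.4, 0.6, -1.9]
grip_width: 9.8
```

Run:
```python
from h import *
np.set_printoptions(precision=2,suppress=True)
s=sensors.observe();a=snapshot("wrist");b=snapshot("side")
print(s["eef_pos"],s["grip_width"],s["ft_force"])
p=s["eef_pos"]; print(proj("wrist",p+[0,0,-111],s),proj("wrist",p+[0,0,54],s),proj("side",p+[0,0,-111]))
o=np.zeros((600,800,3),np.uint8);o[:480,:400]=a[:,120:520]
u,v=map(int,proj("side",p+[0,0,-50])); c=b[max(v-75,0):v+75,u-50:u+50]; c=cv2.resize(c,None,fx=4,fy=4,interpolation=cv2.INTER_CUBIC);o[:c.shape[0],400:]=c; print(u-50,v-75)
cv2.imwrite("pics/w3.png",o)
```

```text
[ 530.81 -281.77  270.1 ] 9.755517156739497 [ 0.35  0.57 -1.86]
[317.93 232.21] [320.27 410.49] [356.1  114.77]
307 18
```

View pics/w3.png

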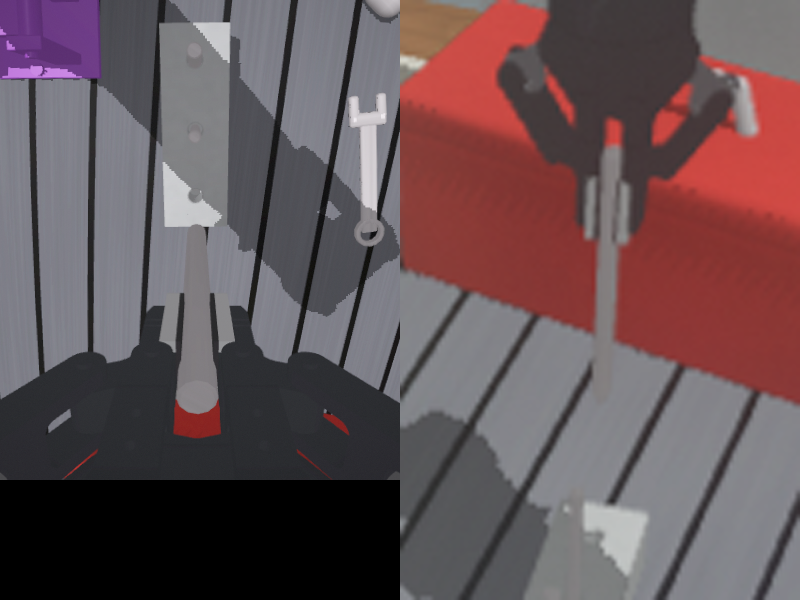

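The rod is held: its nose is at wrist (317,226), its top face at (317,397), and its nose in the side view at ≈(357.5,117.5). I'll check its tilt.

Run:
```python
from h import *
np.set_printoptions(precision=2,suppress=True)
s=sensors.observe();p=s["eef_pos"];R=s["orientation"]
f=lambda q:R.T@(q-p)
for dz in(-105,-111,-117):print("nose",dz,f(plane("wrist",(317,227),p[2]+dz,s)))
for dz in(48,54,60):print("top",dz,f(plane("wrist",(317,397),p[2]+dz,s)))
n=tri(ray("wrist",(317,227),s),ray("side",(357.5,117.3)));print(n[0],f(n[0]),n[1])
# tool-z of point at grip
c=camera_info("wrist");print(f(plane("wrist",(317,300),p[2]-20,s)))
for px in((357.5,117.3),(552/4,0)): pass
t=tri(ray("wrist",(317,397),s),ray("side",(307+212/4,18+148/4)));print("top",t[0],f(t[0]),t[1])
```

```text
nose -105 [105.02  -0.7   -5.42]
nose -111 [111.01  -0.69  -3.64]
nose -117 [117.01  -0.68  -1.86]
top 48 [-48.    -0.86   0.44]
top 54 [-53.99  -0.87  -4.61]
top 60 [-59.97  -0.88  -9.66]
[ 527.4  -278.49  154.72] [113.    -2.05  -2.66] [np.float64(1.419408875775888), np.float64(1.4194088757759178)]
[19.99 -0.78  3.71]
top [ 528.7  -279.54  318.86] [-51.14  -1.27  -1.92] [np.float64(0.455214829775285), np.float64(0.455214829775314)]
```

Request:
apply_moves([
  [-0.5,0.1,-3,0,0,0,0],
  [-0.5,0.2,-8,0,0,0,0],
  [-0.5,0.3,-13,0,0,0,0],
  [-0.5,0.3,-18,0,0,0,0],
  [-0.5,0.4,-23,0,0,0,0],
  [-0.5,0.5,-28,0,0,0,0],
  [-0.5,0.5,-33,0,0,0,0],
  [-0.5,0.5,-38,0,0,0,0],
  [-0.5,0.5,-42,0,0,0,0],
  [-0.5,0.5,-43.8,0,0,0,0],
  [0,0.5,-43.8,0,0,0,0],
  [1,0.5,-43.8,0,0,0,0],
])

```text
clock: 11.12
eef_pos: [496.2, 153.7, 259.1]
orientation: [[-0.0, 0.996, 0.09], [-0.001, 0.09, -0.996], [-1.0, -0.0, 0.0]]
ft_force: [-0.7, 0.6, -1.5]
grip_width: 10.3
```

Request:
apply_moves([
  [0.6,0,0,0,0,0,0],
  [0.8,0,0,0,0,0,0],
  [0.8,0,0,0,0,0,0],
  [0.8,0,0,0,0,0,0],
])

```text
clock: 11.62
eef_pos: [496.2, 154.6, 252.2]
orientation: [[0.001, 0.996, 0.091], [0.0, 0.091, -0.996], [-1.0, 0.001, 0.0]]
ft_force: [-0.6, 0.1, -0.7]
grip_width: 10.1
```

Run:
```python
from h import *
import pickle
np.set_printoptions(precision=2,suppress=True)
s=sensors.observe();a=snapshot("wrist");b=snapshot("side")
pickle.dump((s,a,b),open("s4.pkl","wb"))
p=s["eef_pos"];R=s["orientation"];print(p,R,s["ft_force"])
n=p+R@[113,-.9,-2.3];print("nose",n,proj("wrist",n,s),proj("side",n)); q=(494.4,157,104);print(proj("wrist",q,s),proj("side",q))
o=np.zeros((600,800,3),np.uint8)
def crop(im,x,y,w,h,k):
    c=cv2.resize(im[y:y+h,x:x+w],None,fx=k,fy=k,interpolation=cv2.INTER_CUBIC)
    for i in range(0,w,20): cv2.putText(c,str(x+i),(i*k,8),0,.3,(0,0,255),1)
    for i in range(0,h,20): cv2.putText(c,str(y+i),(0,i*k+4),0,.3,(0,0,255),1)
    return c
o[:600,:400]=crop(a,267,150,100,150,4);o[:600,400:]=crop(b,252,200,100,150,4)
cv2.imwrite("pics/w4.png",o)
```

```text
[496.2  154.6  252.24] [[ 0.    1.    0.09]
 [ 0.    0.09 -1.  ]
 [-1.    0.    0.  ]] [-0.62  0.12 -0.73]
nose [495.17 156.81 139.24] [316.68 228.08] [300.52 261.  ]
[315.64 214.31] [301.74 271.35]
```

View pics/w4.png

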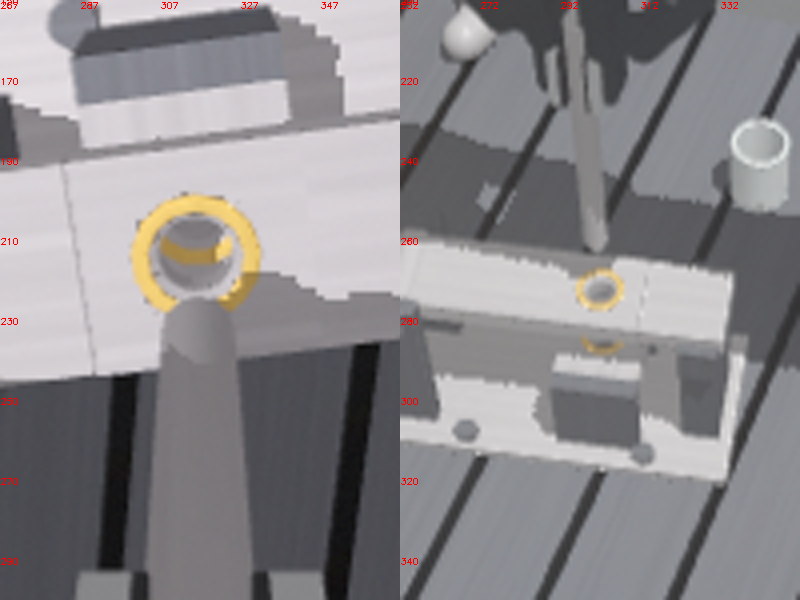

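The nose at wrist (316.5,228.5) and the ring centre at (316,213.8) both fall within a pixel of their predictions. The lateral error is under 1 mm, so I'll descend slowly.

Request:
apply_moves([
  [1,-0.05,-0.05,0,0,0,0],
  [2,-0.05,-0.05,0,0,0,0],
  [3,-0.05,-0.05,0,0,0,0],
  [3.6,-0.05,-0.05,0,0,0,0],
  [4.2,-0.05,-0.05,0,0,0,0],
  [4.8,-0.05,-0.05,0,0,0,0],
  [5.4,-0.05,-0.05,0,0,0,0],
  [5.4,-0.05,-0.05,0,0,0,0],
])

```text
clock: 12.72
eef_pos: [495.1, 155.1, 197.3]
orientation: [[-0.001, 0.996, 0.091], [-0.0, 0.091, -0.996], [-1.0, -0.001, -0.0]]
ft_force: [0.8, 1.0, -1.4]
grip_width: 10.0
```

Request:
apply_moves([
  [1,0,0,0,0,0,0],
  [1.7,0,0,0,0,0,0],
  [2.2,0,0,0,0,0,0],
  [2.7,0,0,0,0,0,0],
  [3.2,0,0,0,0,0,0],
  [3.7,0,0,0,0,0,0],
  [4.2,0,0,0,0,0,0],
  [4.2,0,0,0,0,0,0],
])

```text
clock: 13.72
eef_pos: [495.1, 155.1, 155.4]
orientation: [[-0.001, 0.996, 0.091], [-0.0, 0.091, -0.996], [-1.0, -0.001, -0.0]]
ft_force: [-0.2, -0.2, -0.8]
grip_width: 10.0
```

Nose is at ≈42, with no contact force. Down 2 cm more.

Request:
apply_moves([
  [0.5,0,0,0,0,0,0],
  [1,0,0,0,0,0,0],
  [1.5,0,0,0,0,0,0],
  [1.9,0,0,0,0,0,0],
  [1.9,0,0,0,0,0,0],
  [1.9,0,0,0,0,0,0],
  [1.9,0,0,0,0,0,0],
])

```text
clock: 14.6
eef_pos: [495.6, 155.2, 137.1]
orientation: [[0.0, 0.996, 0.091], [0.0, 0.091, -0.996], [-1.0, 0.0, -0.0]]
ft_force: [-0.2, -0.1, -1.3]
grip_width: 10.1
```

Run:
```python
from h import *
np.set_printoptions(precision=2,suppress=True)
s=sensors.observe();b=snapshot("side");w=snapshot("wrist")
p=s["eef_pos"];print(p,s["ft_force"],s["grip_width"],s["qd"])
n=p+s["orientation"]@[113,-.9,-2.3];print("nose",n,proj("side",n),proj("wrist",n+[0,0,165],s))
o=np.zeros((600,800,3),np.uint8);o[:,:400]=cv2.resize(b[210:330,260:340],None,fx=5,fy=5,interpolation=cv2.INTER_CUBIC)
o[:600,400:]=cv2.resize(w[180:480,217:417],None,fx=2,fy=2);cv2.imwrite("pics/w5.png",o)
```

```text
[495.58 155.2  137.1 ] [-0.22 -0.11 -1.27] 10.107183767860253 [-0. -0. -0. -0.  0. -0.]
nose [494.53 157.42  24.1 ] [303.45 292.46] [317.17 398.82]
```

View pics/w5.png

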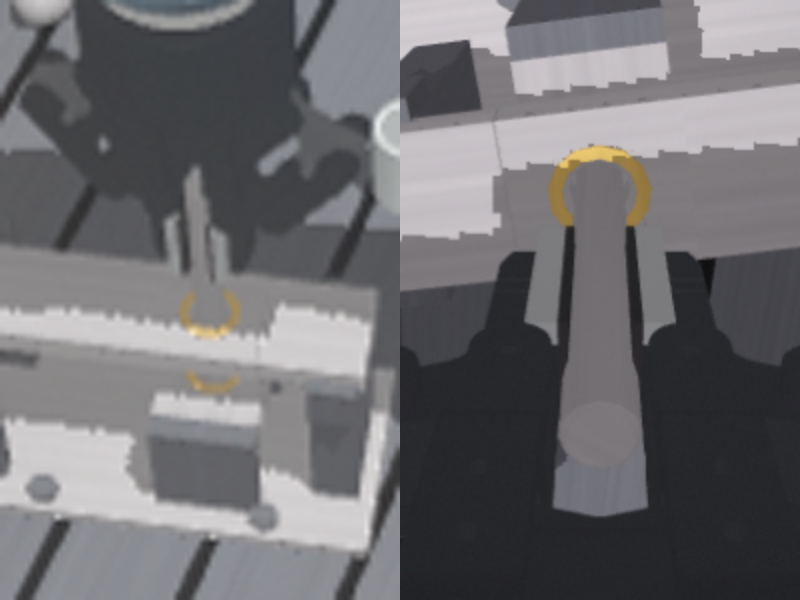

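The final picture shows the rod through the hasp ring, its top face at wrist (317,397) just as when first gripped, so it hasn't slipped. Contact force is ≈0 and the estimated nose is at (494.5,157.4,24).

```bash
python3 -c "
from bench import bot;print(bot.hand_in())"
```

```text
the job is handed in; nothing more can be done
None
```

I swung the hasp down onto its catch, took the longest rod from the far end of the rack, and threaded it nose down through both bushings. The job is handed in with the rod still gripped and held still; no verdict was reported.

- **Hasp:** it met a firm stop, 42 N with the fingertips at z = 103.6 mm (expected 104). Its ring then read world (494.6, 157.1) mm, matching my lower-bush estimate of about (494, 157).
- **Rod depth:** I estimate the nose at 24 mm above the bench, inside the 9.5 to 37 mm window. This is inferred from the arm pose and the camera fix on the rod, because the hasp and block hide the nose. That is good to about 2 mm.
- **Rod alignment:** the nose is under 1 mm from the measured bore axis, and the rod leaned less than 0.01 rad when I measured it after the grasp.
- **Grip:** the rod's top sat at the same wrist pixel as just after the grasp, so it had not slipped. The only force was about the rod's weight, and the joints were still.
- **Time and surroundings:** the clock read about 15 s of the 64 s allowed. The other two rods were still in the rack after the lift. I did not check the bystanders one by one, but no move was planned near them.
- **Disagreements:** the top and side cameras differed by 3 mm at the lower bush and by about 8 to 12 mm at the rod. I relied on the wrist camera there. The gripper also read 10 mm opening on the 12 mm rod.

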